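# Probe the marked face of a radiator bush on a sprung pan

### The arm

A 6-joint arm with a two-finger parallel gripper is mounted at the origin on the work surface. World frame = base frame: x ahead of the robot, y to its left, z up, the work surface at z = 0. Lengths are in m, angles in degrees, forces in N, time in s.
With the tool pointing down it reaches from about 0.4 to 0.825 m from the base axis. Payload 7 kg.
Tool frame: the origin (TCP) lies on the centre line of the jaws, within the pads' length; the fingertips stand 14 mm ahead of it and the grasp point (between the pads) lies 5 mm behind it; z points along the fingers, y is the line along which they close (so a half turn about z gives the same grasp; the last joint's range is limited). The gripper opens to 88 mm and grips with 3 to 60 N. Pads are 19 mm wide; open, the fingers measure 130 mm over their backs; the gripper's body (78 mm by 193 mm) begins 47 mm behind the grasp point.
Start: joints at [-60.728, 20.546, 0.682, 0, -70.136, -16.507], TCP at [0.149, -0.658, 0.241] pointing down, gripper open.
Joint ranges: [-176.03, 176.03], [-82.01, 121.73], [-58.28, 71.71], [-173.87, 95.51], [-174.79, -0.11], [-173.66, 173.66]. Speed limits (degrees/s): [136.94, 136.94, 172.46, 180, 180, 180].

### API

Orientations are given as [roll, pitch, yaw] about the fixed x, y, z axes, in that order (R = Rz(yaw) Ry(pitch) Rx(roll)).
In Python, from plant import r gives the robot as it stands.
- The arm moves only by the tool send_rows, never from a script. Its argument "steps" is a list of rows, each an object with "dp": the shift along the tool's x, y, z in mm, a list of three; "roll": the turn about the tool's z in rad; "jaw": the opening in per cent of the stroke, from 0 (shut) to 100 (fully open). In form: [{"dp": [tx, ty, tz], "roll": roll, "jaw": jaw}, ...]. A call has 1 to 5 rows; each row is the pose to reach, as a shift and turn from the pose commanded when the call began, along the tool's axes at that moment; what a row does not reach only later rows make up. A row lasts 1/8 s, in which the tool goes at most 62.5 mm and 10.7 degrees, less where a joint would pass 70% of its speed; a pose out of reach is approached as far as the arm can. A call with a gripper value outside its range is refused whole. The fingers move at their own pace and stop on an object; "newtons" is the grip in N (left out, the last holds). Time passes only in rows, so rows that repeat a pose let the fingers close. It gives the time, the measured TCP pose, the force, the opening and the grip force at its end, in the units of the state.
- r.get_state(): the state, without advancing time (a new reading comes with each control period).
- r.capture(name): name is "side" or "top" or "wrist"; returns a dict with "image" (400x640x3 uint8, blue, green, red), "K" (3x3 intrinsics, pixels), "dist" ([k1, k2, p1, p2, k3] as OpenCV has them; the pictures are not rectified), "rvec" (rotation vector, rad) and "tvec" (3), from world to camera coordinates, as OpenCV has them. Camera axes: x right, y down, z forward; pixel columns grow to the right and rows downward; lengths in m; the calibration is good to about 2 mm. A picture is of the moment at which its call begins. There is no depth.
- r.close_job(): hands the job in; it is judged then, once.
The state is a dict: "time_s": time; "joints": joint angles; "qd": joint speeds; "joint_torque": joint torques, N m; "tcp_pos": TCP position; "eef_rot": TCP orientation; "contact_force": force on the tool from outside, world axes, zero at the start; "moment": the same for the moment, N m; "gripper_width": finger opening in m; "gripper_force": force on a finger pad.
Only numpy, scipy, OpenCV 4.12 (cv2) and the standard library are available. Lean on these libraries where they do the work, as an engineer would, in place of code of your own. Each camera call takes 0.05 s, during which the arm holds its last target. There are 200 camera calls.

### The job

Set the brass radiator bush gently on the centre of the sprung balance pan, hex flange down, and let go of it. Then take the probe out of its stand and hold it upright with its tip inside the ring scribed on the bush's top face, pressing lightly, about 4 N (the pan sinks about 1 cm further). Finish while still holding the probe there, and leave the other things on the table undisturbed.

Things in the scene. Friction and masses are not known exactly. Their poses are not given: they have to be found in the camera images.
- bush: Brass radiator bush, loose, 320 to 440 g, standing flange down. Hex flange below: 50 mm across flats, 58 mm across corners, 10 mm thick. Above it a round body 42 mm in diameter, up to the flat top face 32 mm above the underside; central bore 12 mm in diameter, open at the top. Origin: centre of the underside, z up along the bore; +x points from the bore to the mark. Best gripped across the round body, above the flange.
- bush_mark (a point): The marked spot: centre of a dark scribed ring 13 mm in outer diameter with a centre dot, on the bush's top face, 13.5 mm from the bore's axis towards the bush's +x and 32 mm above its underside.
- balance: Spring balance: fixed grey base plate 140 x 140 mm, 22 mm thick, with a round sprung steel pan above it. Origin: centre of the base's underside, on the table; the pan is centred over it. z up.
- pan_center (a point): Centre of the upper face of the flat steel pan (disc 120 mm in diameter, no rim, with a scribed circle 80 mm in diameter round the centre). It moves straight up and down with the pan; 75 mm above the table when the pan is empty.
- pan (a joint): How far the pan has sunk, in m: 0 empty, 0.045 at the lower stop. Spring of 400 N/m (10 mm per 4 N); the bush alone sinks it about 8 to 11 mm; it never tilts.
- probe: Cordless pencil probe, loose, 90 g, 132 mm long, standing upright in its stand. Origin: centre of the flat steel tip at its lower end, z up along the probe towards the handle. Tip 5 mm in diameter for 8 mm, then a steel shank 12 mm in diameter to 50 mm, then a round black handle 22 mm in diameter from 50 to 128 mm above the tip, then a small cap. The handle's lower shoulder rests on the stand's top.
- probe_tip (a point): Centre of the probe's flat tip face (the body's origin).
- stand: Fixed dark steel block 70 x 70 mm, 56 mm high, with one upright through hole 15 mm in diameter at its centre, in which the probe hangs with its tip 6 mm above the table. Origin: centre of the underside; z up.
- reducer: Bystander: brass hex reducer, loose, 44 mm high: round 34 mm below, hex 36 mm across flats in the middle, round 22 mm on top. Origin: centre of the underside.
- feeler: Bystander: steel feeler block, loose, 45 x 30 x 30 mm. Origin: centre of the underside.
- tote: Bystander: orange plastic tote cup, loose, 84 mm wide at the rim, 70 mm high. Origin: centre of the underside.
- clipboard: Bystander: fixed bent steel spring clip board, foot 70 x 100 mm, 91 mm high, holding a small brass check plate upright. Origin: centre of the underside.
Mind the look-alikes: they are no part of the job. What is shaped like the bush but blue or grey is not meant.

How it is judged (in metres and radians):
On the way, in this order (a step that is already met when the one before it is completed fails the run):
1. the bush stands flange down on the centre of the pan and has been let go (horizontal distance between bush and pan_center below 0.01 m and angle between bush's own z axis and vertical below 0.1 rad and distance between bush and pan_center below 0.012 m and contact force between bush and balance above 1 N and contact force between the fingers and bush below 0.1 N), for 0.2 s.
2. then the probe is held clear of its stand (z of probe_tip in the frame of stand above 0.065 m and contact force between the fingers and probe above 2 N), for 0.1 s.
At the end, for the whole second after the job is handed in: The bush stands flange down on the pan, its axis within 10 mm of the pan's centre, untouched by the gripper; the gripped probe stands upright within 8 degrees, its tip centre within 6 mm of the mark's centre, pressing on the bush with 1.5 to 8 N, all at rest, throughout the last second (all of step 1 and distance between probe_tip and bush_mark below 0.006 m and angle between probe's own z axis and vertical below 0.14 rad and contact force between probe and bush between 1.5 and 8 N and contact force between the fingers and probe above 2 N and contact force between probe and balance below 0.1 N and contact force between the arm and bush below 0.1 N and linear speed of each of probe, bush below 0.02 m/s); the arm keeps its last pose, push and grip.
It fails at once if the reducer, feeler block or tote cup is moved by more than 20 mm (distance of any of reducer, feeler, tote from where it was at the start of the episode above 0.02 m).
It fails at once if the probe is pressed on the bush with more than 15 N (contact force between probe and bush above 15 N).
It fails at once if the bush is dropped (falls freely faster than 0.55 m/s, from some 15 mm or more) (contact force between the fingers and bush below 0.1 N and linear speed of bush above 0.55 m/s).
It fails at once if the bush is rammed on the balance with more than 40 N (contact force between bush and balance above 40 N).
It also fails if it takes over 58 s, if anything falls off the work surface, if the arm or the gripper's body presses on something with over 40 N, if the wrist force passes 120 N, or if a joint passes its speed limit or range.

## Working session

There is one attempt and no reset: what is moved stays moved. The work goes in short steps, Python scripts to look and compute and a tool call to move; the robot and the scene stay as the last step left them, time stands still between calls to the robot, and variables do not carry over. Pictures are saved under pics/ and viewed, at most 10 in all, crops included, and the job is handed in when it is done.

Besides the shell and the picture viewer there is one more tool, called after ">>>" by a JSON object that holds its "name" and its "arguments", one argument or row to a line. send_rows: Moves the arm, as the interface text tells. Its arguments: {"type":"object","properties":{"steps":{"type":"array","items":{"type":"object","properties":{"dp":{"type":"array","items":{"type":"number"}},"roll":{"type":"number"},"jaw":{"type":"number"}}}},"newtons":{"type":"number"}},"required":["steps"]}

```bash
mkdir -p pics; cat > h.py <<'E'
import numpy as np, cv2
from plant import r
def cap(n):
    c=r.capture(n); c['K']=np.array(c['K'],float); c['dist']=np.array(c['dist'],float)
    c['R']=cv2.Rodrigues(np.array(c['rvec'],float))[0]; c['t']=np.array(c['tvec'],float).ravel(); return c
def ray(c,uv):
    p=cv2.undistortPoints(np.array([[uv]],float),c['K'],c['dist'])[0,0]
    return -c['R'].T@c['t'], c['R'].T@np.array([p[0],p[1],1.])
def onz(c,uv,z):
    o,d=ray(c,uv); return o+d*(z-o[2])/d[2]
def proj(c,X):
    return cv2.projectPoints(np.array([X],float),np.array(c['rvec'],float),c['t'],c['K'],c['dist'])[0].ravel()
E
python3 - <<'E'
from h import *
import pickle
d={}
for n in("side","top"):
    c=cap(n); d[n]=c; cv2.imwrite(f"pics/{n}0.png",c['image']); print(n,-c['R'].T@c['t'])
pickle.dump(d,open("c0.pkl","wb"))
print(r.get_state())
E
```

```text
side [0.17182063 0.68445484 0.95367914]
top [0.49671643 0.0168563  1.36055896]
{'time_s': 0.1, 'joints': array([-6.07266489e+01,  2.05874593e+01,  6.40464388e-01, -1.87732751e-02,
       -7.01370391e+01, -1.65071686e+01]), 'qd': array([-0.00320305,  0.02319128,  0.11230836,  0.07067918, -0.07927469,
        0.0057424 ]), 'joint_torque': array([-2.06312514e-03, -5.84161663e+01,  2.93751776e+01,  7.01551393e+00,
        1.01268434e-02, -6.25587109e-05]), 'tcp_pos': array([ 0.14905043, -0.65791266,  0.23972261]), 'eef_rot': array([ 1.79914414e+02, -6.95760303e-03, -1.67240204e+02]), 'contact_force': array([-0.61230131, -0.31066308,  0.29835523]), 'moment': array([0.08295914, 0.01821297, 0.00452042]), 'gripper_force': 0.0, 'gripper_width': 0.08783701107706803}
```

View pics/top0.png

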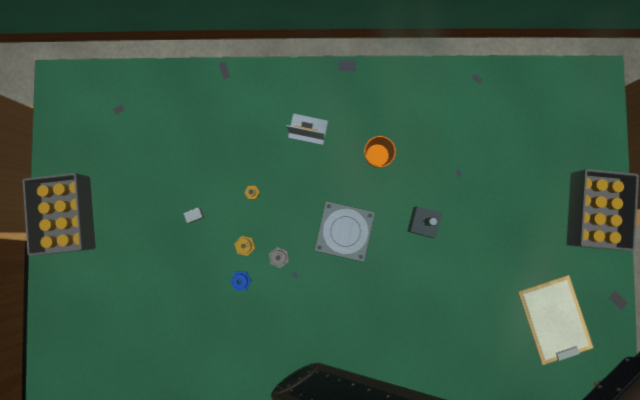

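View pics/side0.png

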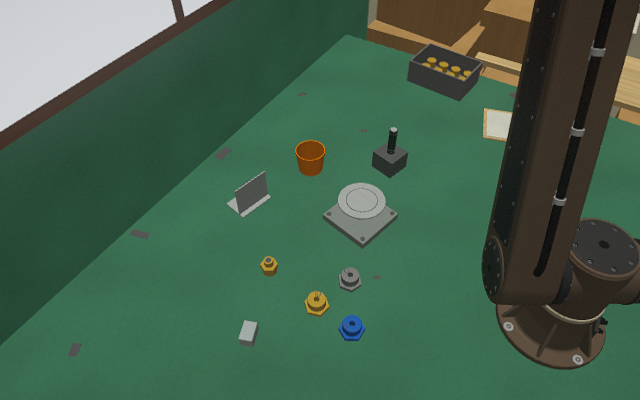

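In the top view the look-alike candidates are brass (244,246), grey (279,258), blue (241,281) and the small brass reducer (252,192). The bush is the brass one at (244,246): right colour, wide hex flange and low body. I'll check that in an enlarged crop.

```bash
python3 - <<'E'
from h import *
import pickle
d=pickle.load(open("c0.pkl","rb"))
t,s=d['top'],d['side']
a=cv2.resize(t['image'][225:270,215:295],None,fx=7,fy=7,interpolation=cv2.INTER_CUBIC)
b=cv2.resize(s['image'][285:321,285:349],None,fx=7,fy=7,interpolation=cv2.INTER_CUBIC)
w=max(a.shape[1],b.shape[1]);pad=lambda i:cv2.copyMakeBorder(i,0,0,0,w-i.shape[1],0)
cv2.imwrite("pics/crop.png",np.vstack([pad(a),pad(b)]))
for n,uv,z in(("bush",(244,246),.03),("grey",(279,258),.03),("blue",(241,281),.03),("reducer",(252,192),.04),("pan",(345.5,232),.075),("probe",(433,222),.138),("tote",(379,152),.03),("feeler",(193,215),.03),("clip",(308,128),.05)):
    print(n,onz(t,uv,z).round(4))
for n,uv,z in(("bush",(316.5,298),.032),("pan",(361.5,201),.075),("probe",(393,129),.138)): print(n,onz(s,uv,z).round(4))
# stand base outline & bush mask
hsv=cv2.cvtColor(t['image'],cv2.COLOR_BGR2HSV)
m=cv2.inRange(hsv,(12,120,80),(30,255,255))
for c in cv2.findContours(m,0,2)[0]:
    if cv2.contourArea(c)>60: print(cv2.minAreaRect(c))
E
```

```text
bush [0.4596 0.2372 0.03  ]
grey [0.4265 0.1421 0.03  ]
blue [0.3652 0.2452 0.03  ]
reducer [0.6057 0.2141 0.04  ]
pan [ 0.4955 -0.0369  0.075 ]
probe [ 0.5188 -0.2537  0.138 ]
tote [ 0.7141 -0.1331  0.03  ]
feeler [0.5448 0.3769 0.03  ]
clip [0.778  0.0609 0.05  ]
bush [0.4628 0.2377 0.032 ]
pan [ 0.4977 -0.033   0.075 ]
probe [ 0.5241 -0.2537  0.138 ]
((244.25001525878906, 245.25001525878906), (17.677669525146484, 19.798988342285156), 45.0)
((46.0, 241.5), (11.0, 12.0), 90.0)
((62.0, 240.0), (10.0, 12.0), 90.0)
((615.0, 237.5), (11.0, 12.0), 90.0)
((12.5, 236.0), (8.0, 25.0), 90.0)
((598.800048828125, 235.9000244140625), (12.074766159057617, 10.733125686645508), 26.56505012512207)
((45.0, 224.5), (11.0, 12.0), 90.0)
((60.5, 222.5), (11.0, 13.0), 90.0)
((616.0, 220.5), (11.0, 12.0), 90.0)
((600.0, 218.5), (11.0, 12.0), 90.0)
((44.0, 207.5), (11.0, 12.0), 90.0)
((59.5, 205.5), (11.0, 13.0), 90.0)
((616.5, 203.0), (10.0, 11.0), 90.0)
((601.0, 201.5), (11.0, 12.0), 90.0)
((252.0, 192.0), (12.0, 14.0), 90.0)
((42.5, 190.5), (11.0, 11.0), 90.0)
((58.0, 188.5), (11.0, 12.0), 90.0)
((617.5, 186.0), (10.0, 11.0), 90.0)
((602.0, 184.5), (11.0, 12.0), 90.0)
((379.5, 151.0), (30.0, 31.0), 90.0)
```

View pics/crop.png

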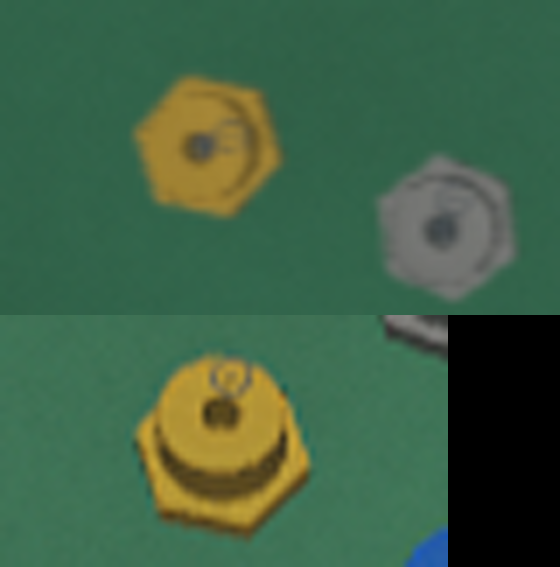

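The crop shows the brass bush: bore at about top (243.7,245.9) and side (316.6,298.9), with the ring on its −y side. The grey and blue parts are decoys. I'll move there by way of the front of the table.

>>> {"name": "send_rows", "arguments": {
  "steps": [
    {"dp": [-62, 38, 0], "roll": 0, "jaw": 100},
    {"dp": [-120, 75, 0], "roll": 0, "jaw": 100},
    {"dp": [-175, 112, 0], "roll": 0, "jaw": 100},
    {"dp": [-230, 150, 0], "roll": 0, "jaw": 100},
    {"dp": [-280, 185, 0], "roll": 0, "jaw": 100}
  ]
}}

```text
time_s: 0.72
tcp_pos: [0.3667, -0.4314, 0.2403]
eef_rot: [180.0, -0.0, -167.2]
contact_force: [0.7, -1.0, 0.7]
gripper_width: 0.0877
gripper_force: 0.0
```

```bash
cat >> h.py <<'E'
from scipy.spatial.transform import Rotation as Ro
def goal(x,y,z,yaw=None):
    s=r.get_state(); p=np.array(s['tcp_pos']); e=np.array(s['eef_rot'])
    M=Ro.from_euler('xyz',e,degrees=True).as_matrix()
    print('pos',p.round(4),'rot',e.round(2),'t',s['time_s'],'j',np.array(s['joints']).round(1))
    print('dp',(1000*M.T@(np.array([x,y,z])-p)).round(1), 'roll', None if yaw is None else round(-np.deg2rad((yaw-e[2]+180)%360-180),3))
E
python3 -c "
from h import *
goal(.5,.0,.24,-147)"
```

```text
pos [ 0.3667 -0.4314  0.2403] rot [ 1.7999e+02 -1.0000e-02 -1.6724e+02] t 0.725 j [-29.8  10.4 -13.3  -0.  -66.3 -47.4]
dp [-225.3  391.3    0.4] roll -0.353
```

>>> {"name": "send_rows", "arguments": {
  "steps": [
    {"dp": [-31, 53, 0], "roll": -0.07, "jaw": 100},
    {"dp": [-62, 106, 0], "roll": -0.14, "jaw": 100},
    {"dp": [-93, 159, 0], "roll": -0.21, "jaw": 100},
    {"dp": [-124, 212, 0], "roll": -0.28, "jaw": 100},
    {"dp": [-150, 265, 0], "roll": -0.35, "jaw": 100}
  ]
}}

```text
time_s: 1.35
tcp_pos: [0.4537, -0.1395, 0.2405]
eef_rot: [-180.0, 0.0, -147.0]
contact_force: [1.0, -0.6, 0.2]
gripper_width: 0.0875
gripper_force: 0.0
```

```bash
python3 -c "
from h import *
goal(.45,.19,.24,-147)"
```

```text
pos [ 0.4537 -0.1395  0.2405] rot [-1.8000e+02  1.0000e-02 -1.4704e+02] t 1.35 j [  6.7   1.3 -23.6  -0.  -65.  -63.8]
dp [-176.2  278.4    0.6] roll -0.001
```

>>> {"name": "send_rows", "arguments": {
  "steps": [
    {"dp": [-33, 52, 0], "roll": 0, "jaw": 100},
    {"dp": [-66, 104, 0], "roll": 0, "jaw": 100},
    {"dp": [-99, 156, 0], "roll": 0, "jaw": 100},
    {"dp": [-132, 208, 0], "roll": 0, "jaw": 100},
    {"dp": [-160, 252, 0], "roll": 0, "jaw": 100}
  ]
}}

```text
time_s: 1.98
tcp_pos: [0.4507, 0.1592, 0.2406]
eef_rot: [180.0, 0.0, -147.1]
contact_force: [1.7, 1.3, -0.1]
gripper_width: 0.0878
gripper_force: 0.0
```

>>> {"name": "send_rows", "arguments": {
  "steps": [
    {"dp": [0, 0, 0], "roll": 0, "jaw": 100},
    {"dp": [0, 0, 0], "roll": 0, "jaw": 100}
  ]
}}

```text
time_s: 2.22
tcp_pos: [0.4509, 0.1569, 0.2402]
eef_rot: [-180.0, -0.1, -147.1]
contact_force: [-0.4, 0.8, 0.4]
gripper_width: 0.0875
gripper_force: 0.0
```

```bash
python3 - <<'E'
from h import *
goal(.461,.237,.12,-147)
c=cap("wrist"); cv2.imwrite("pics/w1.png",c['image']); print(-c['R'].T@c['t'])
import pickle; pickle.dump(c,open("w1.pkl","wb"))
print(proj(c,[.461,.237,.032]))
E
```

```text
pos [0.4509 0.1569 0.2402] rot [-1.8000e+02 -6.0000e-02 -1.4713e+02] t 2.225 j [  42.9    1.7  -23.3   -0.   -65.1 -100. ]
dp [-52.1  61.8 120.1] roll -0.002
[0.38518648 0.11368456 0.38491537]
[363.45294924 213.59906418]
```

View pics/w1.png

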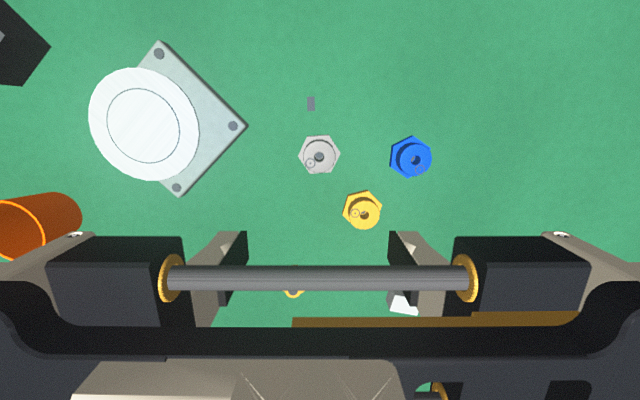

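The wrist view shows the brass bush at (363,210) with its bore at about (365,214) and the ring to its left at (355,212). The pan is at (144,124). I'll measure both from this picture.

```bash
python3 - <<'E'
from h import *
import pickle
c=pickle.load(open("w1.pkl","rb")); im=c['image']
hsv=cv2.cvtColor(im,cv2.COLOR_BGR2HSV)
m=cv2.inRange(hsv,(18,100,100),(35,255,255))
m[:185]=0;m[235:]=0;m[:,:330]=0;m[:,400:]=0
cn=max(cv2.findContours(m,0,2)[0],key=cv2.contourArea)
f=np.zeros_like(m);cv2.drawContours(f,[cn],-1,255,-1)
g=cv2.cvtColor(im,cv2.COLOR_BGR2GRAY)
dk=((g<110)&(f>0)).astype(np.uint8)*255
for q in cv2.findContours(dk,0,2)[0]:
    if len(q)>6: print('dark',cv2.boundingRect(q),q.reshape(-1,2).mean(0).round(1),onz(c,q.reshape(-1,2).mean(0),.032).round(4))
hull=cv2.moments(cn); print('flange centroid',onz(c,(hull['m10']/hull['m00'],hull['m01']/hull['m00']),.016).round(4))
w=cv2.inRange(hsv,(0,0,225),(180,40,255)); w[:,240:]=0
cw=max(cv2.findContours(w,0,2)[0],key=cv2.contourArea); 
pts=cv2.convexHull(cw).reshape(-1,2)
X=np.array([onz(c,p.astype(float),.075)[:2] for p in pts]); 
A=np.c_[2*X,np.ones(len(X))]; s=np.linalg.lstsq(A,(X**2).sum(1),rcond=None)[0]; print('pan',s[:2].round(4),'R',np.sqrt(s[2]+s[:2]@s[:2]).round(4),len(X))
cv2.imwrite("pics/w1c.png",cv2.resize(im[185:240,330:400],None,fx=8,fy=8,interpolation=cv2.INTER_CUBIC))
E
```

```text
dark (361, 213, 7, 6) [364.1 215.7] [0.463  0.2395 0.032 ]
dark (349, 197, 24, 14) [358.3 201.3] [0.4506 0.221  0.032 ]
flange centroid [0.4608 0.237  0.016 ]
pan [ 0.4999 -0.0372] R 0.0596 41
```

View pics/w1c.png

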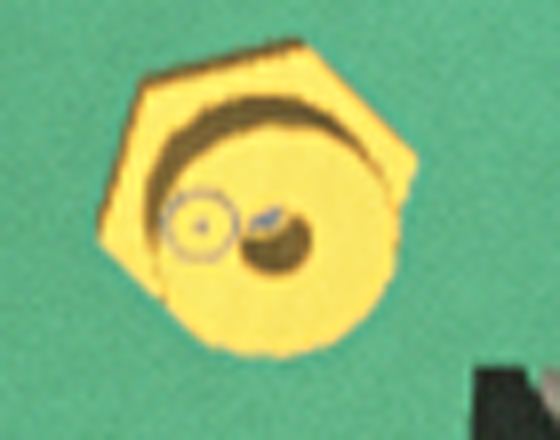

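Bore at (364.5,214.8) and mark dot at (355.1,213.3), which puts the bush at about (0.4615, 0.238) and the pan at about (0.499, −0.037).

>>> {"name": "send_rows", "arguments": {
  "steps": [
    {"dp": [-26, 31, 30], "roll": 0, "jaw": 100},
    {"dp": [-53, 62, 60], "roll": 0, "jaw": 100},
    {"dp": [-53, 62, 100], "roll": 0, "jaw": 100},
    {"dp": [-53, 62, 140], "roll": 0, "jaw": 100},
    {"dp": [-53, 62, 140], "roll": 0, "jaw": 100}
  ]
}}

```text
time_s: 2.9
tcp_pos: [0.461, 0.2351, 0.0982]
eef_rot: [-179.9, -0.3, -147.3]
contact_force: [-0.1, -0.2, 0.8]
gripper_width: 0.0877
gripper_force: 0.0
```

```bash
python3 - <<'E'
from h import *
goal(.4615,.238,.027,-147)
c=cap("wrist"); cv2.imwrite("pics/w2.png",c['image'][100:])
for p in ([.4615,.238,.032],):print(proj(c,p))
im=c['image'];print(im.shape)
g=cv2.cvtColor(im,cv2.COLOR_BGR2GRAY);hsv=cv2.cvtColor(im,cv2.COLOR_BGR2HSV)
m=cv2.inRange(hsv,(18,100,60),(35,255,255)); 
u,v=proj(c,[.4615,.238,.032]).astype(int); 
y0,x0=v-25,u-25
dk=((g[y0:v+25,x0:u+25]<100)).astype(np.uint8)*255
for q in cv2.findContours(dk,0,2)[0]:
    if cv2.contourArea(q)>10: e=q.reshape(-1,2).mean(0)+[x0,y0]; print(cv2.boundingRect(q),e,onz(c,e,.032).round(4))
E
```

```text
pos [0.461  0.2351 0.0982] rot [-179.92   -0.35 -147.3 ] t 2.9 j [  48.8   14.2  -29.4   -0.   -46.7 -106. ]
dp [-2.4  2.3 71.2] roll -0.005
[320.75398924 216.99877097]
(400, 640, 3)
```

View pics/w2.png

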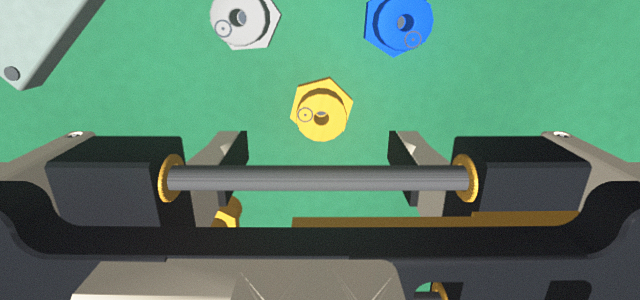

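The bore is at (321.5,217), where I predicted it. Descending and gripping.

>>> {"name": "send_rows", "arguments": {
  "steps": [
    {"dp": [-1, 1, 25], "roll": 0, "jaw": 100},
    {"dp": [-2, 2, 50], "roll": 0, "jaw": 100},
    {"dp": [-2, 2, 65], "roll": 0, "jaw": 100},
    {"dp": [-2, 2, 70], "roll": 0, "jaw": 100},
    {"dp": [-2, 2, 70], "roll": 0, "jaw": 100}
  ]
}}

```text
time_s: 3.58
tcp_pos: [0.4633, 0.2408, 0.0313]
eef_rot: [180.0, 0.0, -147.2]
contact_force: [-0.3, -0.8, 0.7]
gripper_width: 0.0876
gripper_force: 0.0
```

>>> {"name": "send_rows", "arguments": {
  "newtons": 25,
  "steps": [
    {"dp": [0, 0, 0], "roll": 0, "jaw": 70},
    {"dp": [0, 0, 0], "roll": 0, "jaw": 55},
    {"dp": [0, 0, 0], "roll": 0, "jaw": 40},
    {"dp": [0, 0, 0], "roll": 0, "jaw": 30},
    {"dp": [0, 0, 0], "roll": 0, "jaw": 30}
  ]
}}

```text
time_s: 4.2
tcp_pos: [0.4628, 0.2405, 0.0306]
eef_rot: [-180.0, -0.0, -147.2]
contact_force: [1.7, -2.0, -0.0]
gripper_width: 0.043
gripper_force: 1.1
```

```bash
python3 -c "
from h import *
goal(.499,-.037,.14,-147);print(r.get_state()['gripper_width'],r.get_state()['gripper_force'])"
```

```text
pos [0.4628 0.2405 0.0306] rot [-1.7999e+02 -1.0000e-02 -1.4718e+02] t 4.2 j [  49.    20.   -32.9    0.   -37.1 -106.2]
dp [ 120.  -252.8 -109.4] roll -0.003
0.04303239747284433 1.0522792430128902
```

>>> {"name": "send_rows", "arguments": {
  "steps": [
    {"dp": [0, 0, 0], "roll": 0, "jaw": 30},
    {"dp": [0, 0, 0], "roll": 0, "jaw": 30},
    {"dp": [0, 0, -20], "roll": 0, "jaw": 30},
    {"dp": [0, 0, -60], "roll": 0, "jaw": 30},
    {"dp": [0, 0, -110], "roll": 0, "jaw": 30}
  ]
}}

```text
time_s: 4.82
tcp_pos: [0.4617, 0.2397, 0.1402]
eef_rot: [-180.0, -0.2, -147.2]
contact_force: [-0.1, 1.2, -3.4]
gripper_width: 0.0416
gripper_force: 25.0
```

>>> {"name": "send_rows", "arguments": {
  "steps": [
    {"dp": [10, -20, -20], "roll": 0, "jaw": 30},
    {"dp": [28, -60, -20], "roll": 0, "jaw": 30},
    {"dp": [52, -110, -20], "roll": 0, "jaw": 30},
    {"dp": [76, -160, -20], "roll": 0, "jaw": 30},
    {"dp": [98, -205, -20], "roll": 0, "jaw": 30}
  ]
}}

```text
time_s: 5.45
tcp_pos: [0.4908, 0.0134, 0.16]
eef_rot: [180.0, -0.1, -147.2]
contact_force: [0.9, 0.1, -4.3]
gripper_width: 0.0417
gripper_force: 25.0
```

>>> {"name": "send_rows", "arguments": {
  "steps": [
    {"dp": [10, -25, 0], "roll": 0, "jaw": 30},
    {"dp": [20, -42, 0], "roll": 0, "jaw": 30},
    {"dp": [22, -48, 0], "roll": 0, "jaw": 30},
    {"dp": [22, -48, 0], "roll": 0, "jaw": 30}
  ]
}}

```text
time_s: 5.95
tcp_pos: [0.4989, -0.0372, 0.1601]
eef_rot: [180.0, -0.0, -147.2]
contact_force: [0.0, 0.5, -3.7]
gripper_width: 0.0416
gripper_force: 25.0
```

```bash
python3 - <<'E'
from h import *
goal(.499,-.037,.12,-147);print(r.get_state()['gripper_width'],r.get_state()['gripper_force'])
c=cap("wrist"); cv2.imwrite("pics/w3.png",c['image'])
s=cap("side"); cv2.imwrite("pics/s3.png",s['image'][100:350,200:520])
a=cv2.resize(s['image'][80:260,260:460],(560,504))
cv2.imwrite("pics/m3.png",np.vstack([a]))
p=r.get_state()['tcp_pos']; print(proj(c,[p[0],p[1],p[2]]))
E
```

```text
pos [ 0.4989 -0.0372  0.1601] rot [ 1.7997e+02 -4.0000e-02 -1.4723e+02] t 5.95 j [ 18.3   8.2 -27.5  -0.  -54.4 -75.5]
dp [-0.2  0.  40.1] roll -0.004
0.04155803302942842 24.999480068217963
[319.01892061 255.06814241]
```

View pics/w3.png

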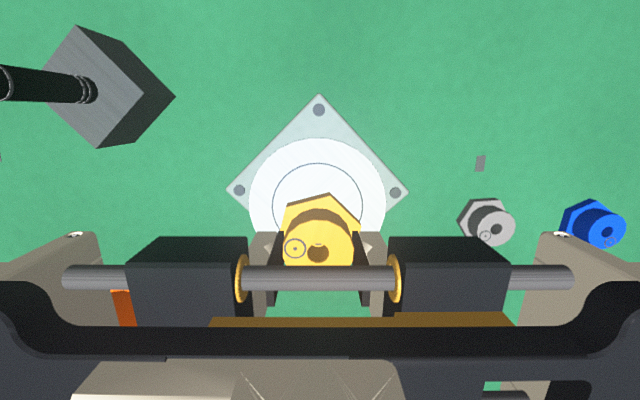

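The wrist view shows the bush gripped level, bore at (318,253) and ring at (295,248), with the pan centred below it (disc from x=249 to 386, top edge at row 138).

```bash
python3 - <<'E'
from h import *
c=cap("wrist")
print('bore',onz(c,(318,253),.1615),'mark',onz(c,(295,248),.1615))
a=np.linspace(0,2*np.pi,200)
P=np.array([proj(c,[.499+.06*np.cos(t),-.037+.06*np.sin(t),.075]) for t in a]); print('disc pred x',P[:,0].min(),P[:,0].max(),'top',P[:,1].min())
P=np.array([proj(c,[.499+.04*np.cos(t),-.037+.04*np.sin(t),.075]) for t in a]); print('ring pred x',P[:,0].min(),P[:,0].max(),'top',P[:,1].min())
E
```

```text
bore [ 0.49785783 -0.03749377  0.1615    ] mark [ 0.5023038  -0.05024853  0.1615    ]
disc pred x 248.50636927895616 386.361114548159 top 136.13405878501555
ring pred x 271.5399243798447 363.3548935090389 top 160.68398817637762
```

Everything is aligned to about 1–2 mm. Lowering gently.

>>> {"name": "send_rows", "arguments": {
  "steps": [
    {"dp": [0, 0, 15], "roll": 0, "jaw": 30},
    {"dp": [0, 0, 35], "roll": 0, "jaw": 30},
    {"dp": [0, 0, 47], "roll": 0, "jaw": 30},
    {"dp": [0, 0, 52], "roll": 0, "jaw": 30},
    {"dp": [0, 0, 54], "roll": 0, "jaw": 30}
  ]
}}

```text
time_s: 6.72
tcp_pos: [0.4993, -0.037, 0.1064]
eef_rot: [-180.0, -0.0, -147.2]
contact_force: [0.1, 0.7, -4.8]
gripper_width: 0.0417
gripper_force: 25.0
```

>>> {"name": "send_rows", "arguments": {
  "steps": [
    {"dp": [0, 0, 2], "roll": 0, "jaw": 30},
    {"dp": [0, 0, 4], "roll": 0, "jaw": 30},
    {"dp": [0, 0, 6], "roll": 0, "jaw": 30},
    {"dp": [0, 0, 8], "roll": 0, "jaw": 30},
    {"dp": [0, 0, 8], "roll": 0, "jaw": 30}
  ]
}}

```text
time_s: 7.35
tcp_pos: [0.4995, -0.037, 0.0987]
eef_rot: [-180.0, 0.0, -147.2]
contact_force: [0.6, 0.3, -1.6]
gripper_width: 0.0418
gripper_force: 25.0
```

>>> {"name": "send_rows", "arguments": {
  "steps": [
    {"dp": [0, 0, 0], "roll": 0, "jaw": 30},
    {"dp": [0, 0, 0], "roll": 0, "jaw": 30}
  ]
}}

```text
time_s: 7.6
tcp_pos: [0.4995, -0.037, 0.0988]
eef_rot: [-180.0, 0.0, -147.2]
contact_force: [1.0, 1.1, -1.4]
gripper_width: 0.0419
gripper_force: 25.0
```

Contact made; about 1.4 N still hangs on the gripper. I'll go 3 mm further and open.

>>> {"name": "send_rows", "arguments": {
  "steps": [
    {"dp": [0, 0, 1.5], "roll": 0, "jaw": 30},
    {"dp": [0, 0, 3], "roll": 0, "jaw": 30},
    {"dp": [0, 0, 3], "roll": 0, "jaw": 30}
  ]
}}

```text
time_s: 7.98
tcp_pos: [0.4995, -0.037, 0.0956]
eef_rot: [-180.0, 0.0, -147.2]
contact_force: [2.0, 0.8, -0.7]
gripper_width: 0.0415
gripper_force: 25.0
```

>>> {"name": "send_rows", "arguments": {
  "steps": [
    {"dp": [0, 0, 0], "roll": 0, "jaw": 55},
    {"dp": [0, 0, 0], "roll": 0, "jaw": 65},
    {"dp": [0, 0, 0], "roll": 0, "jaw": 80},
    {"dp": [0, 0, 0], "roll": 0, "jaw": 90},
    {"dp": [0, 0, 0], "roll": 0, "jaw": 90}
  ]
}}

```text
time_s: 8.6
tcp_pos: [0.4991, -0.0371, 0.0956]
eef_rot: [180.0, -0.0, -147.2]
contact_force: [0.8, 0.5, 0.3]
gripper_width: 0.0775
gripper_force: 0.0
```

>>> {"name": "send_rows", "arguments": {
  "steps": [
    {"dp": [0, 0, -10], "roll": 0, "jaw": 90},
    {"dp": [0, 0, -40], "roll": 0, "jaw": 90},
    {"dp": [0, 0, -85], "roll": 0, "jaw": 90},
    {"dp": [0, 0, -125], "roll": 0, "jaw": 90},
    {"dp": [0, 0, -125], "roll": 0, "jaw": 90}
  ]
}}

```text
time_s: 9.22
tcp_pos: [0.501, -0.0368, 0.2247]
eef_rot: [-179.8, 0.4, -147.2]
contact_force: [-0.6, -0.0, -0.7]
gripper_width: 0.0791
gripper_force: 0.0
```

```bash
python3 - <<'E'
from h import *
goal(.52,-.254,.221,-147)
c=cap("wrist"); cv2.imwrite("pics/w4.png",c['image']);s=cap("side");t=cap("top")
import pickle; pickle.dump((c,s,t),open("c4.pkl","wb"))
E
```

```text
pos [ 0.501  -0.0368  0.2247] rot [-179.85    0.38 -147.15] t 9.225 j [ 18.3   4.6 -22.3   0.1 -62.7 -75.5]
dp [ 101.9 -192.7    3.6] roll -0.003
```

View pics/w4.png

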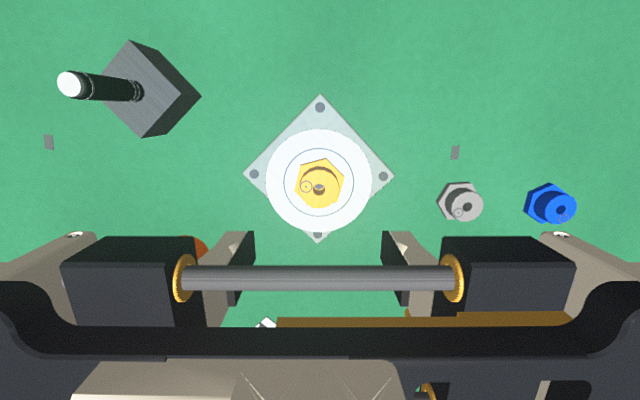

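The bush stands on the pan, centred: bore at about (319,188), ring at (307,186). The probe cap is at (70,84).

```bash
python3 - <<'E'
from h import *
import pickle
c,s,t=pickle.load(open("c4.pkl","rb"))
im=c['image']; x0,y0=285,150
g=cv2.resize(im[y0:215,x0:355],None,fx=8,fy=8,interpolation=cv2.INTER_CUBIC); cv2.imwrite("pics/w4c.png",g)
hsv=cv2.cvtColor(im,cv2.COLOR_BGR2HSV)
print('wrist cap',onz(c,(70,84),.138).round(4))
for n,q,lo in (("side",s,(380,115,410,140)),("top",t,(420,210,445,235))):
    gg=cv2.cvtColor(q['image'],cv2.COLOR_BGR2GRAY)[lo[1]:lo[3],lo[0]:lo[2]]
    b=(gg>140).astype(np.uint8); M=cv2.moments(b,True)
    if M['m00']: e=(M['m10']/M['m00']+lo[0],M['m01']/M['m00']+lo[1]); print(n,e,M['m00'],onz(q,e,.138).round(4))
m=cv2.inRange(hsv,(18,100,60),(35,255,255)); m[:y0]=0;m[215:]=0;m[:,:285]=0;m[:,355:]=0
cn=max(cv2.findContours(m,0,2)[0],key=cv2.contourArea); print(cv2.boundingRect(cn))
E
```

```text
wrist cap [ 0.5223 -0.2542  0.138 ]
side (391.0, 126.29166666666667) 24.0 [ 0.5336 -0.2612  0.138 ]
top (433.0357142857143, 221.10714285714286) 28.0 [ 0.521  -0.2538  0.138 ]
(295, 159, 49, 49)
```

View pics/w4c.png

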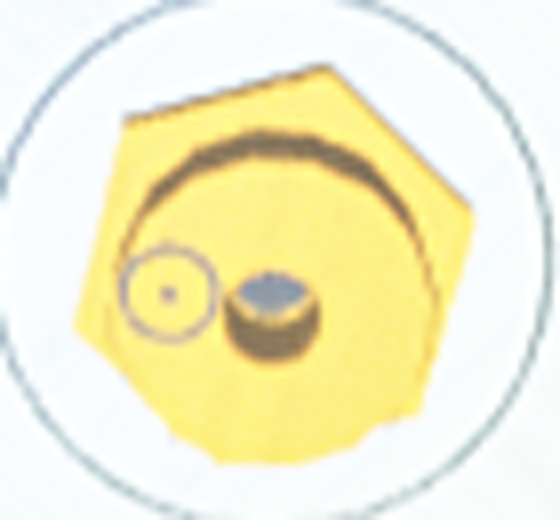

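>>> {"name": "send_rows", "arguments": {
  "steps": [
    {"dp": [25, -48, -5], "roll": 0, "jaw": 80},
    {"dp": [50, -96, -5], "roll": 0, "jaw": 80},
    {"dp": [75, -144, -5], "roll": 0, "jaw": 80},
    {"dp": [102, -193, -5], "roll": 0, "jaw": 80},
    {"dp": [102, -193, -5], "roll": 0, "jaw": 80}
  ]
}}

```text
time_s: 10.0
tcp_pos: [0.517, -0.2577, 0.2234]
eef_rot: [179.9, -0.2, -147.4]
contact_force: [-0.4, 1.5, -0.4]
gripper_width: 0.0697
gripper_force: 0.0
```

```bash
python3 - <<'E'
from h import *
import pickle
c,s,t=pickle.load(open("c4.pkl","rb"))
goal(.521,-.254,.095,-147)
E
```

```text
pos [ 0.517  -0.2577  0.2234] rot [ 1.7987e+02 -1.7000e-01 -1.4743e+02] t 10.0 j [ -7.1  12.2 -13.2   0.  -64.8 -50.3]
dp [ -5.8   0.6 128.4] roll -0.008
```

Mark dot at (306,186.6), bore at (319,189.5). Descending on the probe handle.

>>> {"name": "send_rows", "arguments": {
  "steps": [
    {"dp": [-6, 1, 15], "roll": 0, "jaw": 80},
    {"dp": [-6, 1, 45], "roll": 0, "jaw": 80},
    {"dp": [-6, 1, 85], "roll": 0, "jaw": 80},
    {"dp": [-6, 1, 115], "roll": 0, "jaw": 80},
    {"dp": [-6, 1, 127], "roll": 0, "jaw": 80}
  ]
}}

```text
time_s: 10.62
tcp_pos: [0.5212, -0.2487, 0.0958]
eef_rot: [179.8, -0.2, -147.1]
contact_force: [0.6, -0.0, 0.5]
gripper_width: 0.0698
gripper_force: 0.0
```

>>> {"name": "send_rows", "arguments": {
  "newtons": 25,
  "steps": [
    {"dp": [0, 0, 0], "roll": 0, "jaw": 60},
    {"dp": [0, 0, 0], "roll": 0, "jaw": 45},
    {"dp": [0, 0, 0], "roll": 0, "jaw": 32},
    {"dp": [0, 0, 0], "roll": 0, "jaw": 24},
    {"dp": [0, 0, 0], "roll": 0, "jaw": 10}
  ]
}}

```text
time_s: 11.25
tcp_pos: [0.5227, -0.2506, 0.099]
eef_rot: [-180.0, 0.0, -147.2]
contact_force: [0.4, 0.3, 1.1]
gripper_width: 0.0254
gripper_force: 0.4
```

>>> {"name": "send_rows", "arguments": {
  "steps": [
    {"dp": [0, 0, 0], "roll": 0, "jaw": 10},
    {"dp": [0, 0, 0], "roll": 0, "jaw": 10}
  ]
}}

```text
time_s: 11.5
tcp_pos: [0.5235, -0.2513, 0.099]
eef_rot: [-179.9, 0.0, -147.2]
contact_force: [2.0, -4.7, -1.5]
gripper_width: 0.0215
gripper_force: 24.7
```

```bash
python3 - <<'E'
from h import *
import pickle
c,s,t=pickle.load(open("c4.pkl","rb"))
print('bore',onz(c,(319,189.5),.097),'mark',onz(c,(306,186.6),.097))
goal(.521,-.254,.195,-147)
E
```

```text
bore [ 0.49815412 -0.03764758  0.097     ] mark [ 0.50273625 -0.05033191  0.097     ]
pos [ 0.5235 -0.2513  0.099 ] rot [-1.7988e+02  5.0000e-02 -1.4716e+02] t 11.5 j [ -6.3  19.1 -21.9   0.1 -48.9 -50.9]
dp [  3.4  -1.1 -96. ] roll -0.003
```

>>> {"name": "send_rows", "arguments": {
  "steps": [
    {"dp": [0, -1.5, 0], "roll": 0, "jaw": 10},
    {"dp": [0, -1.5, -10], "roll": 0, "jaw": 10},
    {"dp": [0, -1.5, -40], "roll": 0, "jaw": 10},
    {"dp": [0, -1.5, -80], "roll": 0, "jaw": 10},
    {"dp": [0, -1.5, -120], "roll": 0, "jaw": 10}
  ]
}}

```text
time_s: 12.12
tcp_pos: [0.5224, -0.2512, 0.2199]
eef_rot: [179.9, -0.1, -147.2]
contact_force: [1.0, 0.3, -0.9]
gripper_width: 0.0214
gripper_force: 24.9
```

>>> {"name": "send_rows", "arguments": {
  "steps": [
    {"dp": [0, 0, 0], "roll": 0, "jaw": 10},
    {"dp": [0, 0, 0], "roll": 0, "jaw": 10}
  ]
}}

```text
time_s: 12.38
tcp_pos: [0.5226, -0.2512, 0.2184]
eef_rot: [179.9, -0.0, -147.2]
contact_force: [-0.1, 0.5, -1.5]
gripper_width: 0.0214
gripper_force: 24.9
```

```bash
python3 - <<'E'
from h import *
goal(.5027,-.0503,.219,-147)
s=cap("side");t=cap("top");w=cap("wrist")
import pickle; pickle.dump((s,t,w),open("c5.pkl","wb"))
p=r.get_state()['tcp_pos']
u=proj(s,[p[0],p[1],p[2]-.09]).astype(int);print(u)
a=cv2.resize(s['image'][u[1]-60:u[1]+40,u[0]-50:u[0]+50],(500,500),interpolation=cv2.INTER_CUBIC)
print('crop org',u-[50,60])
v=proj(w,[p[0],p[1],p[2]-.09]);print('wrist',v)
cv2.imwrite("pics/m5.png",a)
E
```

```text
pos [ 0.5226 -0.2512  0.2184] rot [ 1.7993e+02 -1.0000e-02 -1.4719e+02] t 12.375 j [ -6.4  12.6 -13.4  -0.1 -64.  -50.8]
dp [-92.2 179.7  -0.4] roll -0.003
[392 132]
crop org [342  72]
wrist [317.57646195 204.98612132]
```

View pics/m5.png

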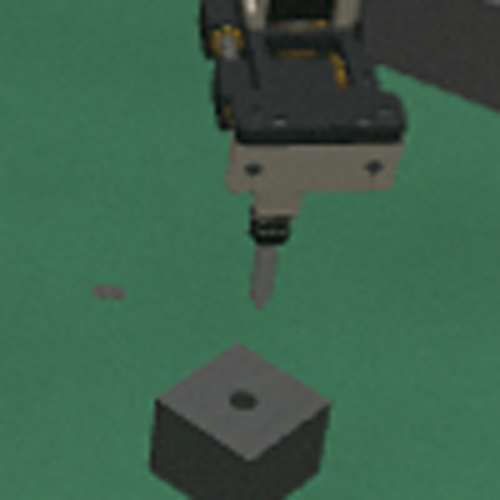

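The side crop shows the probe held, shank end at about side (394.2,133.2) and handle shoulder at about (395.7,120), clear of the stand. I'll locate the tip by code in the wrist and side pictures.

```bash
python3 - <<'E'
from h import *
import pickle
s,t,w=pickle.load(open("c5.pkl","rb"))
p=np.array(r.get_state()['tcp_pos'])
for z in (-.093,-.043): print('axis side',z,proj(s,p+[0,0,z]).round(1),'wrist',proj(w,p+[0,0,z]).round(1))
hsv=cv2.cvtColor(w['image'],cv2.COLOR_BGR2HSV)
m=255-cv2.inRange(hsv,(60,60,40),(95,255,255))
for v in range(190,262,4):
    row=np.flatnonzero(m[v,285:350])+285
    print(v,(row.min(),row.max(),len(row)) if len(row) else None)
E
```

```text
axis side -0.093 [392.6 133.6] wrist [317.6 203.9]
axis side -0.043 [394.7 118.9] wrist [317.8 225.5]
190 (np.int64(285), np.int64(349), 65)
194 (np.int64(285), np.int64(348), 64)
198 (np.int64(287), np.int64(343), 57)
202 (np.int64(291), np.int64(338), 48)
206 (np.int64(295), np.int64(333), 39)
210 (np.int64(299), np.int64(329), 27)
214 (np.int64(303), np.int64(326), 22)
218 (np.int64(305), np.int64(330), 23)
222 (np.int64(303), np.int64(332), 19)
226 (np.int64(302), np.int64(333), 23)
230 (np.int64(301), np.int64(333), 25)
234 (np.int64(285), np.int64(349), 46)
238 (np.int64(285), np.int64(349), 53)
242 (np.int64(285), np.int64(349), 52)
246 (np.int64(285), np.int64(349), 63)
250 (np.int64(285), np.int64(349), 61)
254 (np.int64(285), np.int64(349), 61)
258 (np.int64(285), np.int64(349), 64)
```

>>> {"name": "send_rows", "arguments": {
  "steps": [
    {"dp": [-15, 30, -3], "roll": 0, "jaw": 10},
    {"dp": [-42, 83, -3], "roll": 0, "jaw": 10},
    {"dp": [-69, 136, -3], "roll": 0, "jaw": 10},
    {"dp": [-87, 172, -3], "roll": 0, "jaw": 10},
    {"dp": [-92, 180, 0], "roll": 0, "jaw": 10}
  ]
}}

```text
time_s: 13.15
tcp_pos: [0.5026, -0.0486, 0.2182]
eef_rot: [180.0, -0.0, -147.0]
contact_force: [-0.4, 0.7, -0.4]
gripper_width: 0.0216
gripper_force: 24.9
```

>>> {"name": "send_rows", "arguments": {
  "steps": [
    {"dp": [0, 0, 5], "roll": 0, "jaw": 10},
    {"dp": [0, 0, 5], "roll": 0, "jaw": 10},
    {"dp": [0, 0, 5], "roll": 0, "jaw": 10}
  ]
}}

```text
time_s: 13.52
tcp_pos: [0.503, -0.0516, 0.2133]
eef_rot: [180.0, -0.0, -147.3]
contact_force: [-0.2, 0.0, -0.5]
gripper_width: 0.0217
gripper_force: 24.9
```

```bash
python3 - <<'E'
from h import *
goal(.5027,-.0503,.18,-147)
s=cap("side");t=cap("top");w=cap("wrist")
import pickle; pickle.dump((s,t,w),open("c6.pkl","wb"))
p=np.array(r.get_state()['tcp_pos'])
for z in (-.093,-.085,-.043): print('axis side',z,proj(s,p+[0,0,z]).round(1),'wrist',proj(w,p+[0,0,z]).round(1))
print('mark pred', proj(w,[.5027,-.0503,.097]),'side',proj(s,[.5027,-.0503,.097]))
hsv=cv2.cvtColor(w['image'],cv2.COLOR_BGR2HSV)
ch=lambda h:'g' if 0 else h
def cls(q):
    h,sa,v=map(int,q)
    if 15<=h<=40 and sa>90: return 'y' if v>150 else 'o'
    if v>215 and sa<40: return 'W'
    if v<60: return '#'
    if 50<=h<=100 and sa>60: return '.'
    return '+'
for v in range(180,240,1): print(v,''.join(cls(q) for q in hsv[v,280:360]))
E
```

```text
pos [ 0.503  -0.0516  0.2133] rot [ 1.7999e+02 -5.0000e-02 -1.4727e+02] t 13.525 j [ 16.4   5.7 -22.6   0.  -61.7 -73.7]
dp [-0.4  1.3 33.3] roll -0.005
axis side -0.093 [364.1 183. ] wrist [318.  203.9]
axis side -0.085 [364.3 180.7] wrist [318.1 206.8]
axis side -0.043 [365.4 168.4] wrist [318.2 225.6]
mark pred [319.01291736 196.43995673] side [363.51497209 189.8799065 ]
180 WWWWWWWWWWWWWWWWWWWWWWWWWWWWWW+yyyyyyyyyo+yyyyyyyyyyyyyyyyyyyyo+oyyyyyyy+WWWWWWW
181 WWWWWWWWWWWWWWWW+WWWWWWWWWWWWWyyyyyyyyyyoyyyyyyyyyyyyyyyyyyyyyyoooyyyyyyy+WWWWWW
182 WWWWWWWWWWWWWWWW+WWWWWWWWWWWWWyyyyyyyy+oyyyyyyyyyyyyyyyyyyyyyyyyy+yyyyyyyy+WWWWW
183 WWWWWWWWWWWWWWWWWWWWWWWWWWWWW+yyyyyyyoyyyyyyyyyyyyyyyyyyyyyyyyyyyyyyyyyyyyy+WWWW
184 WWWWWWWWWWWWWWW+WWWWWWWWWWWWW+yyyyyyoyyyyyyyyyyyyyyyyyyyyyyyyyyyyyyoyyyyyyyy+WWW
185 WWWWWWWWWWWWWWW+WWWWWWWWWWWWWyyyyyyyyyyyyyyyyyyyyyyyyyyyyyyyyyyyyyyyyyyyyyyyyWWW
186 WWWWWWWWWWWWWWW+WWWWWWWWWWWWWyyyyyyyyyyyyyyyyyyyyyyyyyyyyyyyyyyyyyyyyyyyyyyyy+WW
187 WWWWWWWWWWWWWWWWWWWWWWWWWWWW+yyyyyyyyyyyyyyyyyyyyyyyyyyyyyyyyyyyyyyyyyyyyyyyy+WW
188 WWWWWWWWWWWWWWW+WWWWWWWWWWWW+yyyyyyyyyy
[... 3676 characters left out ...]
++W+++++++++++++++++
232 +++++++++++++++####+W+++++++++++++++++++++++++#++++##++W+####+W+++++++++++++++++
233 ++++++++++++++++###++++++#+++++#++#+++++++++++++++++#++W+#++#+W+++++++++++++++++
234 +++++++++++++++#++#+.+++++++++++++++#+++++++++++#+++#++W++++++++++++++++++++++++
235 ++++++++++++++++##++..#+++++##++++#+#+++++++++#+#+++##+W++++++++++++++++++++++++
236 +++++++++++++++#++++.+#+++++++++++++#+++++#++++++++###+W+#++++++++++++++++++++++
237 ++++++++++++++#+#+++.+++##+#+++#+##+###+++++#++++#++##+++++++#++++++++++++++++++
238 ++++++++++++++#+++#++#+#++#+++#+++++++++###+#++#++++#+#+++++++++++++++++++++++++
239 ++++++++++++++#+#++++++####+#++#++#+#+#+#++++++##+#++#+++#++++++++++++++++++++++
```

The tip is at about wrist (316.7,201) and the mark dot at (318.5,196.7), so the probe sits about 3 mm off the TCP in tool x. Shift to correct and lower to just above the face.

>>> {"name": "send_rows", "arguments": {
  "steps": [
    {"dp": [-3, 2.4, 4], "roll": 0, "jaw": 10},
    {"dp": [-3, 2.4, 10], "roll": 0, "jaw": 10},
    {"dp": [-3, 2.4, 16], "roll": 0, "jaw": 10},
    {"dp": [-3, 2.4, 19], "roll": 0, "jaw": 10},
    {"dp": [-3, 2.4, 19], "roll": 0, "jaw": 10}
  ]
}}

```text
time_s: 14.3
tcp_pos: [0.5042, -0.047, 0.1942]
eef_rot: [180.0, -0.0, -147.2]
contact_force: [-0.1, 0.4, -1.0]
gripper_width: 0.0215
gripper_force: 24.9
```

```bash
cat > a.py <<'E'
from h import *
w=cap("wrist"); st=r.get_state(); p=np.array(st['tcp_pos']); print(p,st['contact_force'],st['eef_rot'])
print('axis',proj(w,p+[0,0,-.093]).round(1),'mark',proj(w,[.5023,-.0506,.097]).round(1))
im=cv2.resize(w['image'][190:245,295:345],None,fx=2,fy=2,interpolation=cv2.INTER_CUBIC)
hsv=cv2.cvtColor(im,cv2.COLOR_BGR2HSV)
def cls(q):
    h,sa,v=map(int,q)
    if 15<=h<=40 and sa>90: return 'y' if v>150 else 'o'
    if v>215 and sa<40: return 'W'
    return '#' if v<90 else '+' if v<150 else '-'
for i in range(0,66): print(190+i/2,''.join(cls(q) for q in hsv[i]))
E
python3 a.py
```

```text
[ 0.50429517 -0.04693735  0.19449983] [-0.36219357 -0.21543341 -0.28246211] [ 1.79999990e+02 -1.23710282e-02 -1.47169772e+02]
axis [317.8 204.1] mark [315.6 198.7]
190.0 WWWWWWWWWWWWWWWWWWW-yyyyyyyyyyyyyyyyyyyyyyyyyyyyyyyyyyyyyyyyyyyyyyyyyyyyyyyyyyyyyyyyyyyyyyyyyyyyyyyy
190.5 WWWWWWWWWWWWWWWWWWW-yyyyyyyyyyyyyyyyyyyyyyyyyyyyyyyyyyyyyyyyyyyyyyyyyyyyyyyyyyyyyyyyyyyyyyyyyyyyyyyy
191.0 WWWWWWWWWWWWWWWWWW--yyyyyyyyyyyyyyyyyyyyyyyyyyyyyyyyyyyyyyyyyyyyyyyyyyyyyyyyyyyyyyyyyyyyyyyyyyyyyyyy
191.5 WWWWWWWWWWWWWWWWWW-yyyyyyyyyyyyyyyyyyyyyyyyyyyyyyyyyyyyyyyyyyyyyyyyyyyyyyyyyyyyyyyyyyyyyyyyyyyyyyyyy
192.0 WWWWWWWWWWWWWWWWWW-yyyyyyyyyyyyyyyyyyyyyyyyyyyyyyyyyyyyyyyyyyyyyyyyyyyyyyyyyyyyyyyyyyyyyyyyyyyyyyyyy
192.5 WWWWWWWWWWWWWWWWWW-yyyyyyyyyyyyyyyyyyy---------yyyyyyyyyyyyyyyyyyyyyyyyyyyyyyyyyyyyyyyyyyyyyyyyyyyyy
193.0 WWWWWWWWWWWWWWWWW-yyyyyyyyyyyyyyyyy--------------yyyyyyyyyyyyyyyyyyyyyyyyyyyyyyyyyyyyyyyyyyyyyyyyyyy
193.5 WWWWWWWWWWWWWWWWW-yyyyyyyyyyyyyyy-----------------yyyyyyyyyyyyyyyyyyyyyyyyyyyyyyyyyyyyyyyyyyyyyyyyyy
194.0 WWWWWWWWWWWWWWWWW-yyyyyyyyyyyyyy-----yyyyyyy-------yyyyyyyyyyyyyyyyyyyyyyy
[... 5425 characters left out ...]
###################++++++++++++yyyyyyyyyyyyyyyyyyy--WWWWWW
220.0 WWWWWWWWWWWWWWW--+++++++++++##################################+++++++++++yyyyyyyyyyyyyyyyyy--WWWWWWW
220.5 WWWWWWWWWWWWWWW--+++++++++#####################################+++++++++++yyyyyyyyyyyyyy----WWWWWWWW
221.0 WWWWWWWWWWWWWWW--+++++-+++#######################################+++++++++yyyyyyyyyy----WWWWWWWWWWWW
221.5 WWWWWWWWWWWWWWWW-+++++-++#########################################++++++++-yyyyy-----WWWWWWWWWWWWWWW
222.0 WWWWWWWWWWWWWWWW-+++--+++##########################################++++++---y---WWWWWWWWWWWWWWWWWWWW
222.5 WWWWWWWWWWWWWWW--+++-++##############################################++++-----WWWWWWWWWWWWWWWWWWWWWW
```

The shank rim is centred at column 318, and the tip will land at about (318,202) against a ring centre of about (315.6,200.7) at contact. I'll correct by +1.4 / −2.2 mm and go down slowly.

>>> {"name": "send_rows", "arguments": {
  "steps": [
    {"dp": [1.4, -2.2, 0], "roll": 0, "jaw": 10},
    {"dp": [1.4, -2.2, 2], "roll": 0, "jaw": 10},
    {"dp": [1.4, -2.2, 4], "roll": 0, "jaw": 10},
    {"dp": [1.4, -2.2, 5], "roll": 0, "jaw": 10},
    {"dp": [1.4, -2.2, 6], "roll": 0, "jaw": 10}
  ]
}}

```text
time_s: 14.98
tcp_pos: [0.5043, -0.0496, 0.1885]
eef_rot: [-180.0, -0.0, -147.2]
contact_force: [1.0, 0.2, -0.7]
gripper_width: 0.0218
gripper_force: 24.9
```

>>> {"name": "send_rows", "arguments": {
  "steps": [
    {"dp": [0, 0, 1], "roll": 0, "jaw": 10},
    {"dp": [0, 0, 2], "roll": 0, "jaw": 10},
    {"dp": [0, 0, 3], "roll": 0, "jaw": 10},
    {"dp": [0, 0, 4], "roll": 0, "jaw": 10},
    {"dp": [0, 0, 4], "roll": 0, "jaw": 10}
  ]
}}

```text
time_s: 15.6
tcp_pos: [0.5044, -0.0496, 0.1846]
eef_rot: [-180.0, 0.0, -147.2]
contact_force: [-0.5, -0.1, 1.1]
gripper_width: 0.0216
gripper_force: 24.9
```

```bash
python3 a.py | head -45 | cut -c1-90
```

```text
[ 0.50436111 -0.0495722   0.18460695] [-0.73322214 -0.11840127  0.16300961] [-1.79997070e+
axis [317.9 203.8] mark [318.2 203.2]
190.0 WWWWWWWWWWWWWWWWWWWWWWWW-yyyyyyyyyyyyyooyyyyyyyyyyyyyyyyyyyyyyyyyyyyyyyyyyyyyyyyyyyy
190.5 WWWWWWWWWWWWWWWWWWWWWWWW-yyyyyyyyyyyyyyyyyyyyyyyyyyyyyyyyyyyyyyyyyyyyyyyyyyyyyyyyyyy
191.0 WWWWWWWWWWWWWWWWWWWWWWWW-yyyyyyyyyyyyyyyyyyyyyyyyyyyyyyyyyyyyyyyyyyyyyyyyyyyyyyyyyyy
191.5 WWWWWWWWWWWWWWWWWWWWWWWW-yyyyyyyyyyyyyyyyyyyyyyyyyyyyyyyyyyyyyyyyyyyyyyyyyyyyyyyyyyy
192.0 WWWWWWWWWWWWWWWWWWWWWWW-yyyyyyyyyyyyoyyyyyyyyyyyyyyyyyyyyyyyyyyyyyyyyyyyyyyyyyyyyyyy
192.5 WWWWWWWWWWWWWWWWWWWWWWW-yyyyyyyyyyyoyyyyyyyyyyyyyyyyyyyyyyyyyyyyyyyyyyyyyyyyyyyyyyyy
193.0 WWWWWWWWWWWWWWWWWWWWWWW-yyyyyyyyyyyyyyyyyyyyyyyyyyyyyyyyyyyyyyyyyyyyyyyyyyyyyyyyyyyy
193.5 WWWWWWWWWWWWWWWWWWWWWW-yyyyyyyyyyyoyyyyyyyyyyyyyyyyyyyyyyyyyyyyyyyyyyyyyyyyyyyyyyyyy
194.0 WWWWWWWWWWWWWWWWWWWWWW-yyyyyyyyyyy-yyyyyyyyyyyyyyyyyyyyyyyyyyyyyyyyyyyyyyyyyyyyyyyyy
194.5 WWWWWWWWWWWWWWWWWWWWWW-yyyyyyyyyyyyyyyyyyyyyyyyyyyyyyyyyyyyyyyyyyyyyyyyyyyyyyyyyyyyy
195.0 WWWWWWWWWWWWWWWWWWWWWW-yyyyyyyyyyyyyyyyyyyyyyyyyyyyyyyy
[... 2241 characters left out ...]
--yyyyyyyy----+++++++++++++++++++++++-yyyyyooooooooooooooooooyy
208.0 WWWWWWWWWWWWWWWWWWWWWW-yyyyyyyy--+--++++++++++++++++++++++-yyyyyyooooooooooooooooooo
208.5 WWWWWWWWWWWWWWWWWWWWWWW--yyyyyy--+-+++++++++++++++++++++++-yyyyyyyoooooooooooooooooo
209.0 WWWWWWWWWWWWWWWWWWWWWWWW-yyyyyy---++++++++++++++++++++++++--yyyyyyyooooooooooooooooo
209.5 WWWWWWWWWWWWWWWWWWWWWWWWW--yyyy--+++++++++++++++++++++++++--yyyyyyyyooooooooooooooyy
210.0 WWWWWWWWWWWWWWWWWWWWWWWWWW--yyy--++++++++#######++#++++++++-yyyyyyyyyooooooooooooyyy
210.5 -WWWWWWWWWWWWWWWWWWWWWWWWWW-yyy-+++++####################++-yyyyyyyyyyyyooooooyyyyyy
211.0 --WWWWWWWWWWWWWWWWWWWWWWWWW-yyy-+++########################yyyyyyyyyyyyyyyyyyyyyyyyy
```

Ring centre at about (318,202) and tip at about (318,202): aligned, with contact just beginning. Press further.

>>> {"name": "send_rows", "arguments": {
  "steps": [
    {"dp": [0, 0, 1], "roll": 0, "jaw": 10},
    {"dp": [0, 0, 2], "roll": 0, "jaw": 10},
    {"dp": [0, 0, 3], "roll": 0, "jaw": 10},
    {"dp": [0, 0, 4], "roll": 0, "jaw": 10},
    {"dp": [0, 0, 4], "roll": 0, "jaw": 10}
  ]
}}

```text
time_s: 16.27
tcp_pos: [0.5044, -0.0496, 0.1806]
eef_rot: [-180.0, 0.0, -147.2]
contact_force: [-0.2, -0.0, 2.7]
gripper_width: 0.0217
gripper_force: 24.9
```

```bash
cat > b.py <<'E'
from h import *
f=[]
for i in range(8):
    w=cap("wrist"); f.append(r.get_state()['contact_force'])
print(np.mean(f,0).round(2),np.std(f,0).round(2)); st=r.get_state();print(st['tcp_pos'],st['time_s'],st['gripper_force'])
E
python3 b.py; python3 a.py | sed -n '2,30p' | cut -c1-90
```

```text
[-0.64  0.35  2.73] [0.46 0.31 0.36]
[ 0.50439347 -0.04955976  0.18062312] 16.675 24.89492565393448
axis [317.9 203.8] mark [318.2 204.6]
190.0 WWWWWWWWWWWWWWWWWWWWWWWW--yyyyyyyyyyyyooyyyyyyyyyyyyyyyyyyyyyyyyyyyyyyyyyyyyyyyyyyyy
190.5 WWWWWWWWWWWWWWWWWWWWWWWW-yyyyyyyyyyyyyyyyyyyyyyyyyyyyyyyyyyyyyyyyyyyyyyyyyyyyyyyyyyy
191.0 WWWWWWWWWWWWWWWWWWWWWWWW-yyyyyyyyyyyyyyyyyyyyyyyyyyyyyyyyyyyyyyyyyyyyyyyyyyyyyyyyyyy
191.5 WWWWWWWWWWWWWWWWWWWWWWWW-yyyyyyyyyyyyyyyyyyyyyyyyyyyyyyyyyyyyyyyyyyyyyyyyyyyyyyyyyyy
192.0 WWWWWWWWWWWWWWWWWWWWWWW-yyyyyyyyyyyyyyyyyyyyyyyyyyyyyyyyyyyyyyyyyyyyyyyyyyyyyyyyyyyy
192.5 WWWWWWWWWWWWWWWWWWWWWWW-yyyyyyyyyyyoyyyyyyyyyyyyyyyyyyyyyyyyyyyyyyyyyyyyyyyyyyyyyyyy
193.0 WWWWWWWWWWWWWWWWWWWWWWW-yyyyyyyyyyyyyyyyyyyyyyyyyyyyyyyyyyyyyyyyyyyyyyyyyyyyyyyyyyyy
193.5 WWWWWWWWWWWWWWWWWWWWWWW-yyyyyyyyyyoyyyyyyyyyyyyyyyyyyyyyyyyyyyyyyyyyyyyyyyyyyyyyyyyy
194.0 WWWWWWWWWWWWWWWWWWWWWW--yyyyyyyyyyyyyyyyyyyyyyyyyyyyyyyyyyyyyyyyyyyyyyyyyyyyyyyyyyyy
194.5 WWWWWWWWWWWWWWWWWWWWWW-yyyyyyyyyyyyyyyyyyyyyyyyyyyyyyyyyyyyyyyyyyyyyyyyyyyyyyyyyyyyy
195.0 WWWWWWWWWWWWWWWWWWWWWW-yyyyyyyyyyyyyyyyyyyyyyy
[... 885 characters left out ...]
yyyyyyyyyyy----++++++++++++++++--yyy---yyyyyyyy----------------
200.5 WWWWWWWWWWWWWWWWWW--yyyyyyyyyyyy----++++++++++++++++++--y----yyyyyy-----------------
201.0 WWWWWWWWWWWWWWWWWW-yyyyyyyyyyyyy---++++++++++++++++++++------yyyyy-----------------y
201.5 WWWWWWWWWWWWWWWWWW-yyyyyyyyyyyyy---+++++++++++++++++++++-----yyyyy----------------yy
202.0 WWWWWWWWWWWWWWWWWW-yyyyyyyyyyyyy---+++++++++++++++++++++++---yyyy----------------yyy
202.5 WWWWWWWWWWWWWWWWWW-yyyyyyyyyyyyy---+++++++++++++++++++++++---yyyyy--------------yyyy
203.0 WWWWWWWWWWWWWWWWWW-yyyyyyyyyyyyy-+-++++++++++++++++++++++++-yyyyyyy------------yyyyy
203.5 WWWWWWWWWWWWWWWWWW-yyyyyyyyyyyyy-++++++++++++++++++++++++++-yyyyyyyyyyy-----yyyyyyyy
```

The picture no longer changes as the tool descends, so the bush is moving with the probe. The force reading is 2.7 N, plus about 0.9 N of probe weight: roughly 3.5 N of press. Handing in.

```bash
python3 -c "
from h import *
print(r.close_job())"
```

```text
the job is handed in; nothing more can be done
None
```

I set the bush on the pan, flange down and centred to about 1–2 mm, let go of it, and handed in with the probe held upright on the scribed ring at about 3.5 N; I got no verdict back, and the probe's offset from the ring (about 1 mm) is estimated from its shank because the tip itself was hidden.

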